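# Pump up the goods lift and clear its turntable

## Task

The small card box sits deep in the well of the goods lift. Pump the lift's sprung hand lever with full strokes, letting it come right up after each one, until the deck is fully home against its top stop: you feel the lever go solid part-way down, and you must then stop and not force it. Then lift the box off the freely spinning turntable and lay it flat in the picking tray, leaving the deck up, the lever sprung back up and the loose things around the lift where they are.

Things in the scene. Friction and masses are not known exactly. Their poses are not given: they have to be found in the camera images.
- lift: the goods lift, fixed to the table: an open-topped square grey sheet-metal well, 166 x 166 mm outside, 158 mm inside, rim 120 mm high, with a ratchet tower and hand lever on its +y side. Origin: centre of the underside of the well, on the table; z up
- tower_top (a point): centre of the top of the lift's dark ratchet tower, 60 x 50 mm (x, y), 136 mm high, its cheeks up to 168 mm. The ratchet lifts the deck 20 to 28 mm for each full stroke and holds it there; a short stroke or an incomplete return may lift nothing. 3 or 4 strokes are needed, and the last stops part-way
- lever_hinge (a point): the lever's level hinge axis, along the lift's x, 155 mm above the lift's origin and 108 mm to its +y; the lever points to the lift's +y
- turntable_top (a point): centre of the top face of the round aluminium turntable (140 mm diameter, 8 mm thick, spins freely about its vertical axis) that is the lift's deck, in the well, on its axis. It starts 48 mm above the lift's origin; at the top stop it stands somewhere from 106 to 118 mm above it, 2 to 14 mm below the rim
- lever (a joint): angle of the hand lever in rad: 0 = sprung fully up (it then rises outward at 0.45 rad above level), 0.6 = pressed fully down on its own rubber stop (0.15 rad below level; it gives a little). Pressing takes 10 to 20 N at the grip; when the deck is at its top stop the lever goes solid before that; more than 50 N is forcing it. It needs about 1 s to spring back
- lever_grip (a point): centre of the black cross-grip at the lever's end, a bar of 26 mm diameter and 90 mm length along the lift's x axis, 160 mm from the hinge; press on it from above
- carton: the small card box of screws to be moved, 50 x 75 x 30 mm (x, y, z), about 0.25 kg; it stands off-centre on the turntable. Origin: centre of its underside; z up; grasp it across its x (50 mm) sides
- tray: the picking tray, a shallow open steel tray fixed to the table, 200 mm (x) x 150 mm (y), 28 mm high, walls 4 mm. Origin: centre of its underside
- tray_in (a point): centre of the tray's inner floor, about 4 mm over the table; axes as the tray's
- large_box: bystander: a larger card box, 65 x 100 x 45 mm, loose behind the lift; leave it alone
- tape_measure: bystander: a tape measure, 36 x 87 x 64 mm, loose, behind the lever; leave it alone
- padlock: bystander: a padlock lying flat, 61 x 40 x 14 mm, loose, in front of the lift; leave it alone
- buffer: cap plate on the tower, 50 x 40 mm, under which hangs the hidden hard rubber buffer that is the deck's top stop; the buffer is set anew for every job, so the height at which the deck meets it is not known and must be felt at the lever. Origin: centre of the plate
Mind the look-alikes: they are no part of the job. What is shaped like the carton but green is not meant.

How it is judged:
By the outcome, as a careful person would: the job done as asked, in the order asked, and still so for the second after the job is handed in, with the robot touching nothing.
It also fails if it takes over 70 s, if anything falls off the work surface, if the arm or the gripper's body presses on something with over 40 N, if the wrist force passes 120 N, or if a joint passes its speed limit or range.

## Robot

A 6-joint arm with a two-finger parallel gripper is mounted at the origin on the work surface; the furniture and walls round the work are solid. World frame = base frame: x ahead of the robot, y to its left, z up, the work surface at z = 0. Lengths are in mm, angles in rad, forces in N, time in s.
With the tool pointing down it reaches from about 300 to 750 mm from the base axis. Payload 8.5 kg.
Tool frame: the origin (TCP) lies midway between the tips of the shut fingers; the grasp point (between the pads) lies 19 mm behind it; z points along the fingers, y is the line along which they close (so a half turn about z gives the same grasp; the last joint's range is limited). The gripper opens to 88 mm and grips with 3 to 60 N. Pads are 18 mm wide; open, the fingers measure 123 mm over their backs; the gripper's body (75 mm by 187 mm) begins 45 mm behind the grasp point.
Start: joints at [1.051, 0.381, 1.297, -0, 1.464, -0.215], TCP at [165.048, 524.633, 238.748] pointing down, gripper open.
Joint ranges: [-3.11, 3.11], [-0.89, 2.33], [0.22, 2.48], [-1.42, 4.56], [0.17, 2.85], [-2.88, 2.88]. Speed limits (rad/s): [2.39, 2.39, 3.14, 3.14, 3.14, 3.14].

## Interface

Orientations are given as a unit quaternion [w, x, y, z].
In Python, from station import manip gives the robot as it stands.
- The arm moves only by the tool carry_out, never from a script. Its argument "plan" is a list of rows, each an object of numbers: "tx", "ty", "tz": the shift along the tool's x, y, z in mm; "twist": the turn about the tool's z in rad. A call has 1 to 12 rows; each row is the pose to reach, as a shift and turn from the pose commanded when the call began, along the tool's axes at that moment; what a row does not reach only later rows make up. A row lasts 1/12 s, in which the tool goes at most 41.7 mm and 7.16 degrees, less where a joint would pass 70% of its speed; a pose out of reach is approached as far as the arm can. A call with a gripper value outside its range is refused whole. "claw" is the opening, from 0 (shut) to 1 (fully open), set as the call begins (left out, the last holds). The fingers move at their own pace and stop on an object; "force" is the grip in N (left out, the last holds). Time passes only in rows, so rows that repeat a pose let the fingers close. It gives the time, the measured TCP pose, the force, the opening and the grip force at its end, in the units of the state.
- manip.get_obs(): the state, without advancing time (a new reading comes with each control period).
- manip.camera(name): name is "side" or "top"; returns the picture (400x640x3 uint8, blue, green, red); there is no depth.
- manip.calibration(name): a dict with "fx", "fy", "cx", "cy" (pixels), "dist_coeffs" ([k1, k2, p1, p2, k3] as OpenCV has them; the pictures are not rectified), "pose" (4x4, takes a point from camera to world coordinates). Camera axes: x right, y down, z forward; pixel columns grow to the right and rows downward; lengths in mm; the calibration is good to about 2 mm. A picture is of the moment at which its call begins. calibration takes no time and is no camera call.
- manip.sign_off(): hands the job in; it is judged then, once.
The state is a dict: "t": time; "joint_pos": joint angles; "joint_vel": joint speeds; "tau": joint torques, N m; "eef_pos": TCP position; "tcp_rot": TCP orientation; "wrist_force": force on the tool from outside, world axes, zero at the start; "moment": the same for the moment, N m; "finger_gap": opening from 0.0 (shut) to 1.0 (fully open); "grip_force": force on a finger pad.
Only numpy, scipy, OpenCV 4.12 (cv2) and the standard library are available. Lean on these libraries where they do the work, as an engineer would, in place of code of your own. Each camera call takes 0.05 s, during which the arm holds its last target. There are 200 camera calls.

## Working session

There is one attempt and no reset: what is moved stays moved. The work goes in short steps, Python scripts to look and compute and a tool call to move; the robot and the scene stay as the last step left them, time stands still between calls to the robot, and variables do not carry over. Pictures are saved under pics/ and viewed, at most 10 in all, crops included, and the job is handed in when it is done.

Besides the shell and the picture viewer there is one more tool, called after "Call:" in YAML: its name, and indented under it one key for each argument. carry_out: Moves the arm, as the interface text tells. Its arguments: {"type":"object","properties":{"plan":{"type":"array"},"claw":{"type":"number"},"force":{"type":"number"}},"required":["plan"]}

```bash
mkdir -p pics
cat > h.py <<'E'
import numpy as np, cv2
from station import manip
def K(n):
    c=manip.calibration(n); return np.array([[c["fx"],0,c["cx"]],[0,c["fy"],c["cy"]],[0,0,1]]),np.array(c["dist_coeffs"],float),np.array(c["pose"])
def ray(n,uv):
    k,d,P=K(n); p=cv2.undistortPoints(np.array([[uv]],float),k,d)[0,0]
    v=P[:3,:3]@[p[0],p[1],1]; return P[:3,3],v/np.linalg.norm(v)
def onz(n,uv,z):
    o,v=ray(n,uv); return o+v*(z-o[2])/v[2]
def proj(n,X):
    k,d,P=K(n); R=P[:3,:3].T; return cv2.projectPoints(np.array(X,float).reshape(-1,1,3),cv2.Rodrigues(R)[0],-R@P[:3,3],k,d)[0][:,0]
def snap(n,f):
    im=manip.camera(n); cv2.imwrite('pics/'+f,im); return im
E
python3 - <<'E'
from h import *
print(manip.get_obs())
for n in('side','top'): snap(n,n+'0.png'); print(n,np.round(K(n)[2],3).tolist(), K(n)[0].tolist())
E
```

```text
{'t': 0.0, 'joint_pos': array([ 1.05067644e+00,  3.81230977e-01,  1.29824947e+00,  1.55983566e-05,
        1.46359670e+00, -2.15303039e-01]), 'joint_vel': array([ 0.00021314,  0.00059875, -0.00099862, -0.00090522,  0.00024758,
        0.00049533]), 'tau': array([ 5.74611058e-04, -4.37938750e+01, -2.24560994e+01,  7.14283716e-02,
        3.52459482e-02, -8.45749446e-05]), 'eef_pos': array([164.92618257, 524.40332752, 238.12279324]), 'tcp_rot': array([-2.74059478e-04,  1.51819868e-01,  9.88407900e-01, -6.89843454e-04]), 'wrist_force': array([ 0.06396097, -0.51071596,  0.66544959]), 'moment': array([0.00472193, 0.01144556, 0.03007226]), 'grip_force': 0.0, 'finger_gap': 1.0032104800598738}
side [[0.913, -0.136, 0.386, 177.879], [-0.408, -0.368, 0.835, -879.245], [0.028, -0.92, -0.392, 555.232], [0.0, 0.0, 0.0, 1.0]] [[384.4198996749427, 0.0, 316.07296056485404], [0.0, 384.4198996749427, 196.8816014263565], [0.0, 0.0, 1.0]]
top [[0.317, -0.891, 0.326, 185.087], [-0.948, -0.301, 0.1, -149.353], [0.009, -0.341, -0.94, 1211.763], [0.0, 0.0, 0.0, 1.0]] [[438.7608301886282, 0.0, 315.49320485871965], [0.0, 438.7608301886282, 193.4855964784585], [0.0, 0.0, 1.0]]
```

View pics/top0.png

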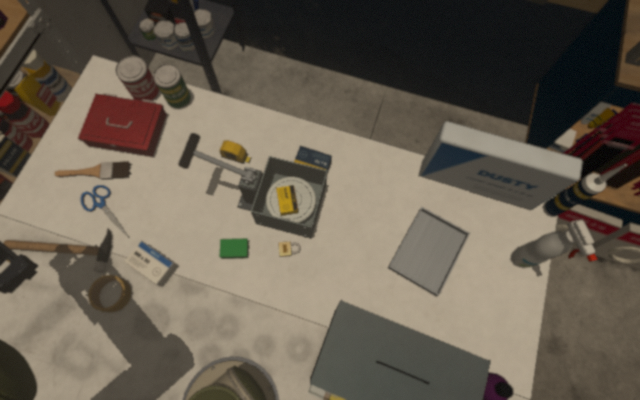

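View pics/side0.png

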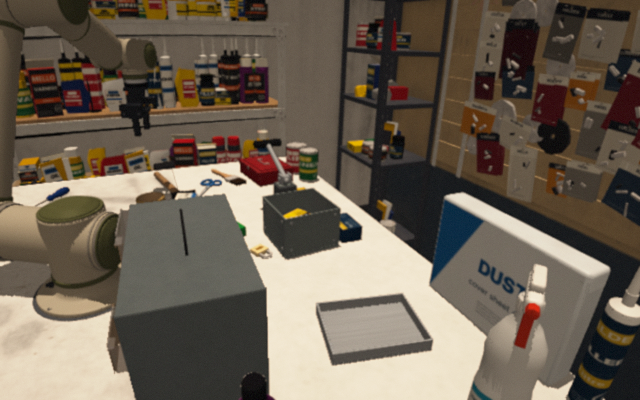

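The top view shows the lift well near (289,197), its lever grip near (189,151), the yellow carton at (288,200) and the tray at (428,251). The green look-alike is at (234,248). The side view shows the well near (300,220) and the tray at (373,327).

Run:
```python
from h import *
im=cv2.imread('pics/top0.png')
c=cv2.resize(im[120:260,170:350],None,fx=4.4,fy=4.2,interpolation=cv2.INTER_CUBIC)
c=cv2.resize(im[120:260,170:350],None,fx=4,fy=4,interpolation=cv2.INTER_CUBIC)
c=np.clip(c*1.6,0,255).astype(np.uint8)
cv2.imwrite('pics/c0.png',c)
for n,uv,z in [('grip',(189,151),225),('rimc',(289,197),120),('carton',(288,200),78),('tray',(428,251),28)]: print(n,onz('top',uv,z).round())
hsv=cv2.cvtColor(im,cv2.COLOR_BGR2HSV)
m=cv2.inRange(hsv,(18,120,90),(35,255,255)); m[:160]=0;m[225:]=0;m[:,:260]=0;m[:,320:]=0
r=cv2.minAreaRect(cv2.findNonZero(m)); print(r); b=cv2.boxPoints(r); print(b.round(1),[onz('top',p,78).round(1) for p in b])
```

```text
grip [533. 286. 225.]
rimc [532.  30. 120.]
carton [536.  36.  78.]
tray [ 535. -368.   28.]
((292.5615539550781, 187.0882110595703), (28.08545684814453, 58.51137161254883), 26.029592514038086)
[[267.1 207.2]
 [292.8 154.6]
 [318.  167. ]
 [292.3 219.5]] [array([498.8,  83.1,  78. ]), array([669. ,  69.5,  78. ]), array([655.9, -10.3,  78. ]), array([487.8,   6.6,  78. ])]
```

View pics/c0.png

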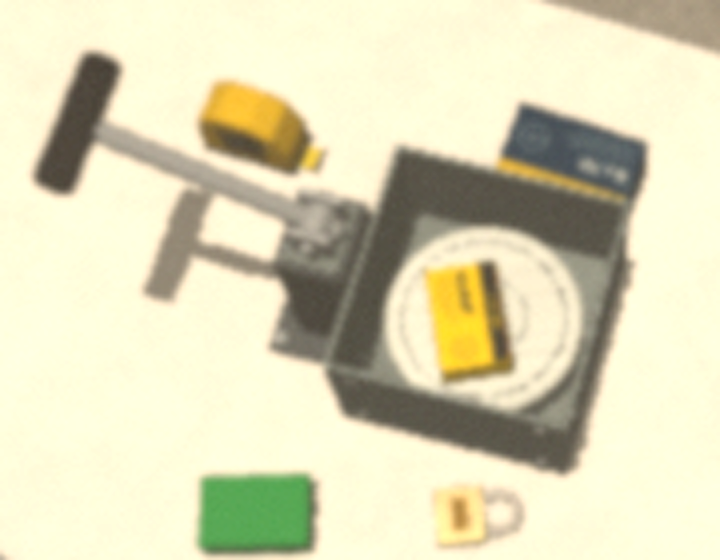

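The crop shows the rim corners at about full-frame (270,157.5), (328,170), (251,212) and (315,228). The grip bar runs from (195,135) to (182,166). The carton's top face is yellow with a dark strip, spanning crop (427,268)–(512,370).

Run:
```python
from h import *
f=lambda x,y:(170+(x-1.5)/4,120+(y-1.5)/4)
for n,p,z in [('c1',(400,150),120),('c2',(632,200),120),('c3',(326,367),120),('c4',(580,430),120),('g1',(98,58),225),('g2',(52,187),225),
 ('k1',(427,268),78),('k2',(492,262),78),('k3',(512,368),78),('k4',(445,378),78)]:
  print(n,onz('top',f(*p),z).round(1))
im=cv2.imread('pics/top0.png')
for uv in [(425,209),(468,235),(436,294),(389,267)]: print('tray',onz('top',uv,28).round(1))
for uv in [(317,302),(403,294),(431,344),(330,354)]: print('trayside',onz('side',uv,28).round(1))
print(proj('side',[[533,286,225],[532,30,120],[535,-368,28]]).round(1))
```

```text
c1 [623.8 118.6 120. ]
c2 [639.3 -42.5 120. ]
c3 [463.2 109.8 120. ]
c4 [475.7 -60.3 120. ]
g1 [580.  293.2 225. ]
g2 [490.5 284.  225. ]
k1 [562.9  80.   78. ]
k2 [581.5  39.   78. ]
k3 [5.134e+02 5.000e-01 7.800e+01]
k4 [492.2  41.   78. ]
tray [ 650.7 -332.3   28. ]
tray [ 615.  -462.7   28. ]
tray [ 429.5 -415.1   28. ]
tray [ 458.8 -278.8   28. ]
trayside [ 464.5 -279.3   28. ]
trayside [ 653.6 -327.4   28. ]
trayside [ 611.8 -475.7   28. ]
trayside [ 425.7 -422.6   28. ]
[[266.4 143.2]
 [294.4 203.1]
 [366.7 319.4]]
```

Call:
carry_out:
  plan:
    - {"tx":-20,"ty":-6,"tz":-20,"twist":-0.05}
    - {"tx":-60,"ty":-17,"tz":-30,"twist":-0.1}
    - {"tx":-98,"ty":-28,"tz":-30,"twist":-0.15}
    - {"tx":-136,"ty":-39,"tz":-30,"twist":-0.2}
    - {"tx":-174,"ty":-50,"tz":-30,"twist":-0.25}
    - {"tx":-212,"ty":-61,"tz":-30,"twist":-0.3}
    - {"tx":-250,"ty":-72,"tz":-30,"twist":-0.35}
    - {"tx":-288,"ty":-82,"tz":-30,"twist":-0.4}
    - {"tx":-326,"ty":-93,"tz":-30,"twist":-0.4}
    - {"tx":-364,"ty":-104,"tz":-30,"twist":-0.4}
    - {"tx":-400,"ty":-114,"tz":-30,"twist":-0.4}
    - {"tx":-420,"ty":-120,"tz":-30,"twist":-0.4}
  claw: 0
  force: 20

```text
t: 1.1
eef_pos: [532.4, 281.5, 267.9]
tcp_rot: [-0.0, -0.046, 0.999, -0.0]
wrist_force: [-1.0, 1.2, 0.1]
finger_gap: 0.117
grip_force: 0.0
```

Run:
```python
from h import *
a=snap('top','t1.png')[110:230,160:340]; b=snap('side','s1.png')[80:260,220:380]
c=np.hstack([cv2.resize(a,(450,300),interpolation=2),cv2.resize(b,(267,300),interpolation=2)])
cv2.imwrite('pics/v1.png',np.clip(c*1.5,0,255).astype(np.uint8)); o=manip.get_obs(); print(o['eef_pos'],o['wrist_force'],o['t'])
print(proj('side',[o['eef_pos']]),proj('top',[o['eef_pos']]))
```

```text
[531.98137966 281.84169976 267.4729616 ] [-1.11501266  0.49361175 -1.07665756] 1.2
[[266.2117662  130.58442863]] [[185.78046997 144.24885447]]
```

View pics/v1.png

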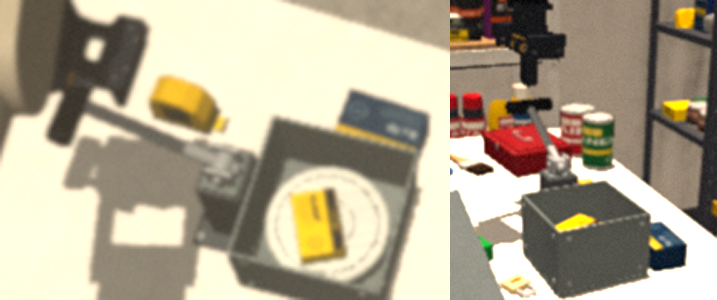

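The side view shows the shut fingers centred above the cross-grip, and the top view agrees. I'll start the first stroke, following the lever's arc.

Call:
carry_out:
  plan:
    - {"ty":2,"tz":25}
    - {"ty":3,"tz":34}
    - {"ty":7,"tz":46}
    - {"ty":11,"tz":58}
    - {"ty":14,"tz":70}
    - {"ty":16,"tz":82}
    - {"ty":17,"tz":94}
    - {"ty":17,"tz":104}
    - {"ty":17,"tz":112}
    - {"ty":16,"tz":118}
    - {"ty":16,"tz":122}
    - {"ty":16,"tz":125}

```text
$.plan[0]: bad value
```

Call:
carry_out:
  plan:
    - {"tx":0,"ty":2,"tz":25,"twist":0}
    - {"tx":0,"ty":3,"tz":34,"twist":0}
    - {"tx":0,"ty":7,"tz":46,"twist":0}
    - {"tx":0,"ty":11,"tz":58,"twist":0}
    - {"tx":0,"ty":14,"tz":70,"twist":0}
    - {"tx":0,"ty":16,"tz":82,"twist":0}
    - {"tx":0,"ty":17,"tz":94,"twist":0}
    - {"tx":0,"ty":17,"tz":104,"twist":0}
    - {"tx":0,"ty":17,"tz":112,"twist":0}
    - {"tx":0,"ty":16,"tz":118,"twist":0}
    - {"tx":0,"ty":16,"tz":122,"twist":0}
    - {"tx":0,"ty":16,"tz":125,"twist":0}

```text
t: 2.2
eef_pos: [527.9, 302.6, 145.6]
tcp_rot: [0.002, -0.049, 0.999, 0.002]
wrist_force: [-0.0, 5.5, 10.7]
finger_gap: 0.007
grip_force: 5.7
```

Call:
carry_out:
  plan:
    - {"tx":0,"ty":0,"tz":1,"twist":0}
    - {"tx":0,"ty":0,"tz":2,"twist":0}
    - {"tx":0,"ty":0,"tz":2,"twist":0}

```text
t: 2.45
eef_pos: [527.9, 302.5, 143.7]
tcp_rot: [0.002, -0.048, 0.999, 0.002]
wrist_force: [-0.6, 6.7, 10.7]
finger_gap: 0.005
grip_force: 5.3
```

Call:
carry_out:
  plan:
    - {"tx":0,"ty":0,"tz":1,"twist":0}
    - {"tx":0,"ty":0,"tz":2,"twist":0}
    - {"tx":0,"ty":0,"tz":2,"twist":0}

```text
t: 2.7
eef_pos: [527.9, 302.4, 141.9]
tcp_rot: [0.002, -0.048, 0.999, 0.002]
wrist_force: [-1.2, 6.1, 11.4]
finger_gap: 0.005
grip_force: 5.7
```

Call:
carry_out:
  plan:
    - {"tx":0,"ty":-1,"tz":1,"twist":0}
    - {"tx":0,"ty":-2,"tz":2,"twist":0}
    - {"tx":0,"ty":-3,"tz":3,"twist":0}
    - {"tx":0,"ty":-3,"tz":3,"twist":0}

```text
t: 3.03
eef_pos: [528.4, 300.1, 139.4]
tcp_rot: [0.002, -0.049, 0.999, 0.003]
wrist_force: [-1.7, 9.1, 14.8]
finger_gap: 0.009
grip_force: 7.1
```

Run:
```python
from h import *
a=snap('top','t2.png')[110:230,160:340]; b=snap('side','s2.png')[80:260,220:380]
c=np.hstack([cv2.resize(a,(450,300),interpolation=2),cv2.resize(b,(267,300),interpolation=2)])
cv2.imwrite('pics/v2.png',np.clip(c*1.5,0,255).astype(np.uint8)); o=manip.get_obs(); print(o['eef_pos'],o['wrist_force'],o['t'])
```

```text
[528.39494838 300.13088011 139.56441782] [-1.34731612  8.81309036 14.75313645] 3.1333
```

View pics/v2.png

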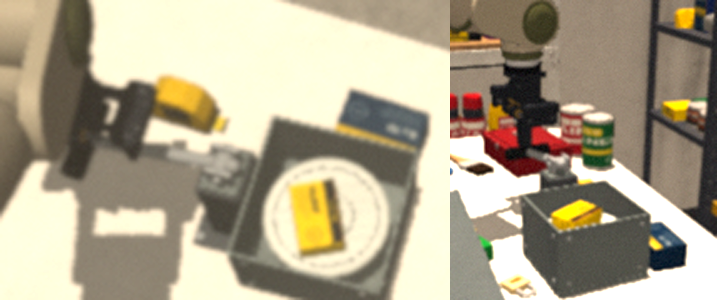

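The deck has risen, with the carton visibly higher in the well. The contact is on the +y flank of the grip, so I'll aim about 6 mm less in y next time. Now I'll release the lever and let it spring up.

Call:
carry_out:
  plan:
    - {"tx":0,"ty":0,"tz":-15,"twist":0}
    - {"tx":0,"ty":0,"tz":-40,"twist":0}
    - {"tx":0,"ty":-5,"tz":-75,"twist":0}
    - {"tx":0,"ty":-15,"tz":-105,"twist":0}
    - {"tx":0,"ty":-20,"tz":-115,"twist":0}
    - {"tx":0,"ty":-20,"tz":-115,"twist":0}
    - {"tx":0,"ty":-20,"tz":-115,"twist":0}
    - {"tx":0,"ty":-20,"tz":-115,"twist":0}
    - {"tx":0,"ty":-20,"tz":-115,"twist":0}
    - {"tx":0,"ty":-20,"tz":-115,"twist":0}
    - {"tx":0,"ty":-20,"tz":-115,"twist":0}
    - {"tx":0,"ty":-20,"tz":-115,"twist":0}

```text
t: 4.13
eef_pos: [530.2, 277.3, 251.2]
tcp_rot: [-0.0, -0.048, 0.999, -0.0]
wrist_force: [1.1, -0.3, -0.1]
finger_gap: 0.005
grip_force: 0.0
```

Call:
carry_out:
  plan:
    - {"tx":0,"ty":0,"tz":0,"twist":0}
    - {"tx":0,"ty":0,"tz":0,"twist":0}
    - {"tx":0,"ty":0,"tz":0,"twist":0}
    - {"tx":0,"ty":0,"tz":0,"twist":0}
    - {"tx":0,"ty":0,"tz":0,"twist":0}
    - {"tx":0,"ty":0,"tz":0,"twist":0}

```text
t: 4.63
eef_pos: [530.3, 277.1, 251.8]
tcp_rot: [0.0, -0.048, 0.999, 0.0]
wrist_force: [-0.0, 0.2, 0.1]
finger_gap: 0.012
grip_force: 0.0
```

Call:
carry_out:
  plan:
    - {"tx":0,"ty":1,"tz":10,"twist":0}
    - {"tx":0,"ty":3,"tz":20,"twist":0}
    - {"tx":0,"ty":7,"tz":31,"twist":0}
    - {"tx":0,"ty":11,"tz":43,"twist":0}
    - {"tx":0,"ty":14,"tz":55,"twist":0}
    - {"tx":0,"ty":16,"tz":67,"twist":0}
    - {"tx":0,"ty":17,"tz":79,"twist":0}
    - {"tx":0,"ty":17,"tz":90,"twist":0}
    - {"tx":0,"ty":16,"tz":99,"twist":0}
    - {"tx":0,"ty":15,"tz":105,"twist":0}
    - {"tx":0,"ty":14,"tz":109,"twist":0}
    - {"tx":0,"ty":14,"tz":110,"twist":0}

```text
t: 5.63
eef_pos: [529.5, 292.8, 142.1]
tcp_rot: [0.002, -0.048, 0.999, 0.002]
wrist_force: [-0.1, 7.4, 12.3]
finger_gap: 0.005
grip_force: 5.7
```

Call:
carry_out:
  plan:
    - {"tx":0,"ty":0,"tz":1,"twist":0}
    - {"tx":0,"ty":0,"tz":2,"twist":0}
    - {"tx":0,"ty":0,"tz":2,"twist":0}

```text
t: 5.88
eef_pos: [529.5, 292.7, 140.8]
tcp_rot: [0.002, -0.048, 0.999, 0.002]
wrist_force: [-1.7, 6.2, 12.3]
finger_gap: 0.006
grip_force: 6.3
```

Call:
carry_out:
  plan:
    - {"tx":0,"ty":0,"tz":1,"twist":0}
    - {"tx":0,"ty":0,"tz":2,"twist":0}
    - {"tx":0,"ty":0,"tz":3,"twist":0}
    - {"tx":0,"ty":0,"tz":3,"twist":0}

```text
t: 6.22
eef_pos: [529.6, 292.6, 138.3]
tcp_rot: [0.002, -0.048, 0.999, 0.002]
wrist_force: [-1.6, 4.3, 16.4]
finger_gap: 0.006
grip_force: 8.2
```

Call:
carry_out:
  plan:
    - {"tx":0,"ty":0,"tz":-15,"twist":0}
    - {"tx":0,"ty":0,"tz":-40,"twist":0}
    - {"tx":0,"ty":-5,"tz":-75,"twist":0}
    - {"tx":0,"ty":-12,"tz":-105,"twist":0}
    - {"tx":0,"ty":-14,"tz":-115,"twist":0}
    - {"tx":0,"ty":-14,"tz":-115,"twist":0}
    - {"tx":0,"ty":-14,"tz":-115,"twist":0}
    - {"tx":0,"ty":-14,"tz":-115,"twist":0}
    - {"tx":0,"ty":-14,"tz":-115,"twist":0}
    - {"tx":0,"ty":-14,"tz":-115,"twist":0}
    - {"tx":0,"ty":-14,"tz":-115,"twist":0}
    - {"tx":0,"ty":-14,"tz":-115,"twist":0}

```text
t: 7.22
eef_pos: [530.3, 277.2, 251.2]
tcp_rot: [-0.0, -0.048, 0.999, -0.0]
wrist_force: [-0.1, -0.4, -0.7]
finger_gap: 0.001
grip_force: 0.0
```

Call:
carry_out:
  plan:
    - {"tx":0,"ty":0,"tz":0,"twist":0}
    - {"tx":0,"ty":0,"tz":0,"twist":0}
    - {"tx":0,"ty":0,"tz":0,"twist":0}
    - {"tx":0,"ty":0,"tz":0,"twist":0}
    - {"tx":0,"ty":0,"tz":0,"twist":0}
    - {"tx":0,"ty":0,"tz":0,"twist":0}

```text
t: 7.72
eef_pos: [530.3, 277.1, 251.8]
tcp_rot: [0.0, -0.048, 0.999, 0.0]
wrist_force: [0.1, 0.1, 0.4]
finger_gap: 0.002
grip_force: 0.0
```

Run:
```python
from h import *
# height of carton in side view: yellow pixel rows
for f in ('side0.png','s2.png',None):
  im=cv2.imread('pics/'+f) if f else snap('side','s3.png')
  h=cv2.cvtColor(im,cv2.COLOR_BGR2HSV); m=cv2.inRange(h,(18,120,90),(35,255,255))[190:250,265:340]
  ys,xs=np.nonzero(m); print(f,ys.min()+190,ys.max()+190,xs.min()+265,xs.max()+265,len(ys))
o=manip.get_obs();print(o['eef_pos'],o['t'])
for z in (48,72,96,118): print(z,proj('side',[[540,30,z+30]]))
```

```text
side0.png 190 249 265 339 167
s2.png 190 226 280 339 393
None 190 249 265 339 494
[530.34217112 277.11954347 251.75908902] 7.7667
48 [[296.99018509 216.28942638]]
72 [[297.06135656 208.58245737]]
96 [[297.13497866 200.73758298]]
118 [[297.20468924 193.42340877]]
```

Run:
```python
from h import *
a=snap('top','t3.png')[150:240,240:340]; b=snap('side','s4.png')[180:260,255:355]
c=np.vstack([cv2.resize(x,None,fx=3.5 if 0 else 4,fy=4,interpolation=2)[:300] for x in (a[:75],b[:70])])
c=np.hstack([cv2.resize(a,(400,360),interpolation=2),cv2.resize(b[:72],(400,288),interpolation=2).repeat(1,0) if 0 else cv2.copyMakeBorder(cv2.resize(b,(400,320),interpolation=2),0,40,0,0,0)])
cv2.imwrite('pics/v3.png',np.clip(c*1.6,0,255).astype(np.uint8))
```

```text
(no output)
```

View pics/v3.png

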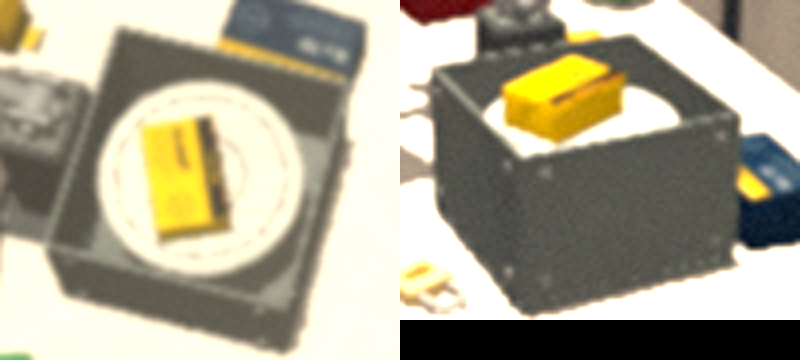

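The carton stands on the risen deck. Its top-face corners in the top crop are (142,124), (207,115), (228,228) and (160,238). In the side crop they are (175,55), (225,77), (157,112) and (103,88). I'll triangulate from these.

```bash
cat >> h.py <<'E'
def tri(uv1,uv2):
    (o1,v1),(o2,v2)=ray('top',uv1),ray('side',uv2)
    s=np.linalg.lstsq(np.c_[v1,-v2],o2-o1,rcond=None)[0]; p,q=o1+s[0]*v1,o2+s[1]*v2
    return (p+q)/2,np.linalg.norm(p-q)
E
python3 - <<'E'
from h import *
for t,s in [((142,124),(175,55)),((207,115),(225,77)),((228,228),(157,112)),((160,238),(103,88))]:
  p,g=tri((240+t[0]/4,150+t[1]/4),(255+s[0]/4,180+s[1]/4)); print(p.round(1),round(g,1))
# rim checks
for t,s in [((118,32),(220,37)),((50,240),(38,70)),((348,85),(338,118))]:
  p,g=tri((240+t[0]/4,150+t[1]/4),(255+s[0]/4,180+s[1]/4)); print('rim',p.round(1),round(g,1))
# deck disc ellipse: disc left/right/bottom in top crop at several z
for z in (88,92,96,100,104):
  P=[onz('top',(240+x/4,150+y/4),z)[:2] for x,y in ((98,175),(305,178),(200,82),(195,273))]
  print(z,np.linalg.norm(P[0]-P[1]).round(1),np.mean(P,axis=0).round(1))
E
```

```text
[562.8  78.1 124.6] 2.2
[585.5  40.1 118.9] 3.5
[5.163e+02 1.000e-01 1.195e+02] 7.0
[492.9  39.2 125. ] 4.5
rim [620.2 119.4 116.2] 5.0
rim [469.6 109.1 114.4] 0.5
rim [636.2 -41.8 114.8] 0.5
88 140.8 [551.2  35.7]
92 140.3 [549.9  35.1]
96 139.8 [548.6  34.4]
100 139.3 [547.3  33.8]
104 138.8 [546.   33.1]
```

Carton top is about 125 mm once corrected by the rim check, so the deck is at about 95 mm and rising about 24 mm per stroke. The third stroke should go solid part-way, so I'll start it normally and then feel in small steps.

Call:
carry_out:
  plan:
    - {"tx":0,"ty":1,"tz":8,"twist":0}
    - {"tx":0,"ty":2,"tz":15,"twist":0}
    - {"tx":0,"ty":4,"tz":20,"twist":0}
    - {"tx":0,"ty":6,"tz":26,"twist":0}
    - {"tx":0,"ty":8,"tz":31,"twist":0}
    - {"tx":0,"ty":9,"tz":34,"twist":0}
    - {"tx":0,"ty":9,"tz":35,"twist":0}
    - {"tx":0,"ty":9,"tz":35,"twist":0}

```text
t: 8.53
eef_pos: [529.5, 286.6, 216.6]
tcp_rot: [0.0, -0.048, 0.999, 0.0]
wrist_force: [-0.4, 3.6, 4.3]
finger_gap: 0.007
grip_force: 2.3
```

Call:
carry_out:
  plan:
    - {"tx":0,"ty":0.3,"tz":1,"twist":0}
    - {"tx":0,"ty":0.6,"tz":2,"twist":0}
    - {"tx":0,"ty":0.9,"tz":3,"twist":0}
    - {"tx":0,"ty":1.2,"tz":4,"twist":0}

```text
t: 8.87
eef_pos: [529.4, 287.6, 213.0]
tcp_rot: [0.0, -0.048, 0.999, 0.0]
wrist_force: [0.5, 3.3, 6.2]
finger_gap: 0.004
grip_force: 2.5
```

Call:
carry_out:
  plan:
    - {"tx":0,"ty":0.3,"tz":1,"twist":0}
    - {"tx":0,"ty":0.6,"tz":2,"twist":0}
    - {"tx":0,"ty":0.9,"tz":3,"twist":0}
    - {"tx":0,"ty":1.2,"tz":4,"twist":0}

```text
t: 9.2
eef_pos: [529.4, 288.7, 209.0]
tcp_rot: [0.0, -0.048, 0.999, 0.0]
wrist_force: [-0.8, 4.0, 7.3]
finger_gap: 0.006
grip_force: 3.5
```

Call:
carry_out:
  plan:
    - {"tx":0,"ty":0.3,"tz":1,"twist":0}
    - {"tx":0,"ty":0.6,"tz":2,"twist":0}
    - {"tx":0,"ty":0.9,"tz":3,"twist":0}
    - {"tx":0,"ty":1.2,"tz":4,"twist":0}

```text
t: 9.53
eef_pos: [529.3, 289.9, 205.6]
tcp_rot: [0.001, -0.048, 0.999, 0.0]
wrist_force: [-1.4, 3.5, 9.8]
finger_gap: 0.008
grip_force: 5.0
```

Call:
carry_out:
  plan:
    - {"tx":0,"ty":0.3,"tz":1,"twist":0}
    - {"tx":0,"ty":0.6,"tz":2,"twist":0}
    - {"tx":0,"ty":0.6,"tz":2,"twist":0}

```text
t: 9.78
eef_pos: [529.3, 290.5, 203.7]
tcp_rot: [0.001, -0.048, 0.999, 0.0]
wrist_force: [-1.5, 2.9, 11.0]
finger_gap: 0.007
grip_force: 5.5
```

Call:
carry_out:
  plan:
    - {"tx":0,"ty":0.2,"tz":1,"twist":0}
    - {"tx":0,"ty":0.4,"tz":2,"twist":0}
    - {"tx":0,"ty":0.6,"tz":3,"twist":0}
    - {"tx":0,"ty":0.8,"tz":4,"twist":0}

```text
t: 10.12
eef_pos: [529.2, 291.5, 200.0]
tcp_rot: [0.001, -0.048, 0.999, 0.001]
wrist_force: [-3.2, 4.4, 12.3]
finger_gap: 0.009
grip_force: 5.9
```

Call:
carry_out:
  plan:
    - {"tx":0,"ty":0.2,"tz":1,"twist":0}
    - {"tx":0,"ty":0.4,"tz":2,"twist":0}
    - {"tx":0,"ty":0.6,"tz":3,"twist":0}
    - {"tx":0,"ty":0.8,"tz":4,"twist":0}

```text
t: 10.45
eef_pos: [529.2, 292.6, 196.1]
tcp_rot: [0.001, -0.048, 0.999, 0.001]
wrist_force: [-1.5, 4.6, 12.4]
finger_gap: 0.004
grip_force: 6.0
```

Call:
carry_out:
  plan:
    - {"tx":0,"ty":0.2,"tz":1,"twist":0}
    - {"tx":0,"ty":0.4,"tz":2,"twist":0}
    - {"tx":0,"ty":0.5,"tz":3,"twist":0}
    - {"tx":0,"ty":0.6,"tz":4,"twist":0}

```text
t: 10.78
eef_pos: [529.1, 293.5, 192.2]
tcp_rot: [0.001, -0.048, 0.999, 0.001]
wrist_force: [-2.2, 6.6, 11.6]
finger_gap: 0.006
grip_force: 6.2
```

Call:
carry_out:
  plan:
    - {"tx":0,"ty":0.2,"tz":1,"twist":0}
    - {"tx":0,"ty":0.3,"tz":2,"twist":0}
    - {"tx":0,"ty":0.4,"tz":3,"twist":0}
    - {"tx":0,"ty":0.5,"tz":4,"twist":0}

```text
t: 11.12
eef_pos: [529.1, 294.3, 188.3]
tcp_rot: [0.001, -0.048, 0.999, 0.002]
wrist_force: [-3.0, 9.9, 12.4]
finger_gap: 0.004
grip_force: 6.3
```

Call:
carry_out:
  plan:
    - {"tx":0,"ty":0.7,"tz":1,"twist":0}
    - {"tx":0,"ty":1.2,"tz":2,"twist":0}
    - {"tx":0,"ty":1.7,"tz":3,"twist":0}
    - {"tx":0,"ty":2,"tz":4,"twist":0}

```text
t: 11.45
eef_pos: [529.0, 295.3, 183.9]
tcp_rot: [0.001, -0.048, 0.999, 0.0]
wrist_force: [-1.0, 3.4, 11.5]
finger_gap: 0.006
grip_force: 5.6
```

Call:
carry_out:
  plan:
    - {"tx":0,"ty":0.1,"tz":1,"twist":0}
    - {"tx":0,"ty":0.3,"tz":2,"twist":0}
    - {"tx":0,"ty":0.4,"tz":3,"twist":0}
    - {"tx":0,"ty":0.5,"tz":4,"twist":0}

```text
t: 11.78
eef_pos: [529.0, 295.9, 180.0]
tcp_rot: [0.001, -0.048, 0.999, 0.001]
wrist_force: [-1.0, 4.2, 11.8]
finger_gap: 0.006
grip_force: 5.7
```

Call:
carry_out:
  plan:
    - {"tx":0,"ty":0,"tz":1,"twist":0}
    - {"tx":0,"ty":0.1,"tz":2,"twist":0}
    - {"tx":0,"ty":0.2,"tz":3,"twist":0}
    - {"tx":0,"ty":0.3,"tz":4,"twist":0}

```text
t: 12.12
eef_pos: [528.9, 296.5, 176.0]
tcp_rot: [0.001, -0.048, 0.999, 0.001]
wrist_force: [-1.6, 5.0, 12.0]
finger_gap: 0.006
grip_force: 5.8
```

Call:
carry_out:
  plan:
    - {"tx":0,"ty":0,"tz":1,"twist":0}
    - {"tx":0,"ty":0.1,"tz":2,"twist":0}
    - {"tx":0,"ty":0.2,"tz":3,"twist":0}
    - {"tx":0,"ty":0.2,"tz":4,"twist":0}

```text
t: 12.45
eef_pos: [528.9, 296.9, 172.0]
tcp_rot: [0.001, -0.048, 0.999, 0.001]
wrist_force: [-1.5, 6.6, 11.4]
finger_gap: 0.007
grip_force: 5.8
```

Call:
carry_out:
  plan:
    - {"tx":0,"ty":0,"tz":1,"twist":0}
    - {"tx":0,"ty":0.2,"tz":2,"twist":0}
    - {"tx":0,"ty":0.3,"tz":3,"twist":0}
    - {"tx":0,"ty":0.3,"tz":4,"twist":0}

```text
t: 12.78
eef_pos: [528.9, 297.3, 168.1]
tcp_rot: [0.001, -0.048, 0.999, 0.001]
wrist_force: [-2.0, 7.3, 11.7]
finger_gap: 0.005
grip_force: 5.7
```

Call:
carry_out:
  plan:
    - {"tx":0,"ty":0,"tz":1,"twist":0}
    - {"tx":0,"ty":0.2,"tz":2,"twist":0}
    - {"tx":0,"ty":0.3,"tz":3,"twist":0}
    - {"tx":0,"ty":0.3,"tz":4,"twist":0}

```text
t: 13.12
eef_pos: [528.9, 297.5, 164.0]
tcp_rot: [0.001, -0.048, 0.999, 0.001]
wrist_force: [-1.6, 6.5, 10.7]
finger_gap: 0.003
grip_force: 5.7
```

Call:
carry_out:
  plan:
    - {"tx":0,"ty":0,"tz":1,"twist":0}
    - {"tx":0,"ty":0,"tz":2,"twist":0}
    - {"tx":0,"ty":0,"tz":3,"twist":0}
    - {"tx":0,"ty":0,"tz":4,"twist":0}

```text
t: 13.45
eef_pos: [528.9, 297.7, 160.0]
tcp_rot: [0.001, -0.048, 0.999, 0.001]
wrist_force: [-2.1, 8.0, 11.3]
finger_gap: 0.008
grip_force: 5.6
```

Call:
carry_out:
  plan:
    - {"tx":0,"ty":0,"tz":1,"twist":0}
    - {"tx":0,"ty":0,"tz":2,"twist":0}
    - {"tx":0,"ty":0,"tz":3,"twist":0}
    - {"tx":0,"ty":0,"tz":4,"twist":0}

```text
t: 13.78
eef_pos: [528.9, 297.8, 156.1]
tcp_rot: [0.001, -0.048, 0.999, 0.001]
wrist_force: [-1.4, 8.6, 11.0]
finger_gap: 0.007
grip_force: 5.6
```

Call:
carry_out:
  plan:
    - {"tx":0,"ty":0,"tz":1,"twist":0}
    - {"tx":0,"ty":0,"tz":2,"twist":0}
    - {"tx":0,"ty":0,"tz":3,"twist":0}
    - {"tx":0,"ty":0,"tz":4,"twist":0}

```text
t: 14.12
eef_pos: [528.9, 297.7, 152.0]
tcp_rot: [0.001, -0.048, 0.999, 0.001]
wrist_force: [-0.9, 8.5, 11.5]
finger_gap: 0.004
grip_force: 5.5
```

Call:
carry_out:
  plan:
    - {"tx":0,"ty":0,"tz":1,"twist":0}
    - {"tx":0,"ty":0,"tz":2,"twist":0}
    - {"tx":0,"ty":0,"tz":3,"twist":0}
    - {"tx":0,"ty":0,"tz":4,"twist":0}
    - {"tx":0,"ty":0,"tz":4.5,"twist":0}

```text
t: 14.53
eef_pos: [528.9, 297.6, 147.4]
tcp_rot: [0.001, -0.048, 0.999, 0.001]
wrist_force: [-1.2, 7.0, 11.7]
finger_gap: 0.005
grip_force: 5.5
```

Call:
carry_out:
  plan:
    - {"tx":0,"ty":0,"tz":1,"twist":0}
    - {"tx":0,"ty":0,"tz":2,"twist":0}
    - {"tx":0,"ty":0,"tz":3,"twist":0}
    - {"tx":0,"ty":0,"tz":4,"twist":0}
    - {"tx":0,"ty":0,"tz":4.5,"twist":0}

```text
t: 14.95
eef_pos: [528.9, 297.3, 142.9]
tcp_rot: [0.001, -0.048, 0.999, 0.001]
wrist_force: [-0.2, 5.4, 11.3]
finger_gap: 0.001
grip_force: 5.5
```

Call:
carry_out:
  plan:
    - {"tx":0,"ty":0,"tz":1,"twist":0}
    - {"tx":0,"ty":0,"tz":2,"twist":0}
    - {"tx":0,"ty":0,"tz":3,"twist":0}
    - {"tx":0,"ty":0,"tz":4,"twist":0}
    - {"tx":0,"ty":0,"tz":4.5,"twist":0}

```text
t: 15.37
eef_pos: [529.0, 297.0, 138.9]
tcp_rot: [0.001, -0.048, 0.999, 0.001]
wrist_force: [-2.8, 3.0, 16.2]
finger_gap: 0.004
grip_force: 7.9
```

The third stroke was full and ended on the lever's own stop. I'll release again, then feel for the solid point on the fourth.

Call:
carry_out:
  plan:
    - {"tx":0,"ty":0,"tz":-15,"twist":0}
    - {"tx":0,"ty":0,"tz":-40,"twist":0}
    - {"tx":0,"ty":-8,"tz":-75,"twist":0}
    - {"tx":0,"ty":-17,"tz":-105,"twist":0}
    - {"tx":0,"ty":-19,"tz":-113,"twist":0}
    - {"tx":0,"ty":-19,"tz":-113,"twist":0}
    - {"tx":0,"ty":-19,"tz":-113,"twist":0}
    - {"tx":0,"ty":-19,"tz":-113,"twist":0}
    - {"tx":0,"ty":-19,"tz":-113,"twist":0}
    - {"tx":0,"ty":-19,"tz":-113,"twist":0}
    - {"tx":0,"ty":-19,"tz":-113,"twist":0}
    - {"tx":0,"ty":-19,"tz":-113,"twist":0}

```text
t: 16.37
eef_pos: [530.2, 277.7, 249.7]
tcp_rot: [-0.0, -0.048, 0.999, -0.0]
wrist_force: [-0.2, 0.0, -0.4]
finger_gap: 0.001
grip_force: 0.0
```

Call:
carry_out:
  plan:
    - {"tx":0,"ty":0,"tz":0,"twist":0}
    - {"tx":0,"ty":0,"tz":0,"twist":0}
    - {"tx":0,"ty":0,"tz":0,"twist":0}
    - {"tx":0,"ty":0,"tz":0,"twist":0}
    - {"tx":0,"ty":0,"tz":0,"twist":0}
    - {"tx":0,"ty":1,"tz":5,"twist":0}
    - {"tx":0,"ty":1,"tz":9,"twist":0}
    - {"tx":0,"ty":2,"tz":13,"twist":0}
    - {"tx":0,"ty":3,"tz":16,"twist":0}
    - {"tx":0,"ty":4,"tz":18,"twist":0}
    - {"tx":0,"ty":4,"tz":18,"twist":0}

```text
t: 17.28
eef_pos: [530.0, 281.9, 232.1]
tcp_rot: [0.0, -0.048, 0.999, 0.0]
wrist_force: [-0.2, 0.2, 3.4]
finger_gap: 0.007
grip_force: 1.5
```

Call:
carry_out:
  plan:
    - {"tx":0,"ty":0.5,"tz":1,"twist":0}
    - {"tx":0,"ty":0.9,"tz":2,"twist":0}
    - {"tx":0,"ty":1.3,"tz":3,"twist":0}
    - {"tx":0,"ty":1.7,"tz":4,"twist":0}

```text
t: 17.62
eef_pos: [529.9, 283.7, 228.5]
tcp_rot: [0.0, -0.048, 0.999, 0.0]
wrist_force: [-0.6, 3.4, 5.3]
finger_gap: 0.007
grip_force: 2.6
```

Call:
carry_out:
  plan:
    - {"tx":0,"ty":0.5,"tz":1,"twist":0}
    - {"tx":0,"ty":0.9,"tz":2,"twist":0}
    - {"tx":0,"ty":1.3,"tz":3,"twist":0}
    - {"tx":0,"ty":1.3,"tz":3,"twist":0}

```text
t: 17.95
eef_pos: [529.7, 285.0, 225.3]
tcp_rot: [0.0, -0.048, 0.999, 0.0]
wrist_force: [0.6, 3.3, 5.3]
finger_gap: 0.006
grip_force: 2.4
```

Call:
carry_out:
  plan:
    - {"tx":0,"ty":0.4,"tz":1,"twist":0}
    - {"tx":0,"ty":0.8,"tz":2,"twist":0}
    - {"tx":0,"ty":1.1,"tz":3,"twist":0}
    - {"tx":0,"ty":1.5,"tz":4,"twist":0}

```text
t: 18.28
eef_pos: [529.6, 286.4, 221.4]
tcp_rot: [0.0, -0.048, 0.999, 0.0]
wrist_force: [1.1, 4.6, 5.0]
finger_gap: -0.004
grip_force: 2.6
```

Call:
carry_out:
  plan:
    - {"tx":0,"ty":0.4,"tz":1,"twist":0}
    - {"tx":0,"ty":0.8,"tz":2,"twist":0}
    - {"tx":0,"ty":1.1,"tz":3,"twist":0}
    - {"tx":0,"ty":1.5,"tz":4,"twist":0}
    - {"tx":0,"ty":1.5,"tz":4,"twist":0}

```text
t: 18.7
eef_pos: [529.4, 287.9, 217.3]
tcp_rot: [0.0, -0.048, 0.999, 0.0]
wrist_force: [0.3, 3.7, 4.3]
finger_gap: 0.004
grip_force: 2.4
```

Call:
carry_out:
  plan:
    - {"tx":0,"ty":0.3,"tz":1,"twist":0}
    - {"tx":0,"ty":0.6,"tz":2,"twist":0}
    - {"tx":0,"ty":0.9,"tz":3,"twist":0}
    - {"tx":0,"ty":1.2,"tz":4,"twist":0}
    - {"tx":0,"ty":1.2,"tz":4,"twist":0}

```text
t: 19.12
eef_pos: [529.3, 288.9, 213.1]
tcp_rot: [0.0, -0.048, 0.999, 0.0]
wrist_force: [1.0, 3.0, 4.0]
finger_gap: 0.007
grip_force: 2.3
```

Call:
carry_out:
  plan:
    - {"tx":0,"ty":0.3,"tz":1,"twist":0}
    - {"tx":0,"ty":0.6,"tz":2,"twist":0}
    - {"tx":0,"ty":0.9,"tz":3,"twist":0}
    - {"tx":0,"ty":1.1,"tz":4,"twist":0}
    - {"tx":0,"ty":1.1,"tz":4,"twist":0}

```text
t: 19.53
eef_pos: [529.2, 290.2, 209.5]
tcp_rot: [0.0, -0.048, 0.999, 0.0]
wrist_force: [0.3, 4.1, 6.4]
finger_gap: 0.001
grip_force: 3.5
```

Call:
carry_out:
  plan:
    - {"tx":0,"ty":0.3,"tz":1,"twist":0}
    - {"tx":0,"ty":0.6,"tz":2,"twist":0}
    - {"tx":0,"ty":0.9,"tz":3,"twist":0}
    - {"tx":0,"ty":1.1,"tz":4,"twist":0}
    - {"tx":0,"ty":1.1,"tz":4,"twist":0}

```text
t: 19.95
eef_pos: [529.2, 291.3, 206.1]
tcp_rot: [0.001, -0.048, 0.999, 0.0]
wrist_force: [-2.0, 3.3, 9.5]
finger_gap: 0.006
grip_force: 5.0
```

Call:
carry_out:
  plan:
    - {"tx":0,"ty":0.3,"tz":1,"twist":0}
    - {"tx":0,"ty":0.6,"tz":2,"twist":0}
    - {"tx":0,"ty":0.9,"tz":3,"twist":0}
    - {"tx":0,"ty":1.1,"tz":4,"twist":0}
    - {"tx":0,"ty":1.1,"tz":4,"twist":0}

```text
t: 20.37
eef_pos: [529.1, 292.5, 202.4]
tcp_rot: [0.001, -0.048, 0.999, 0.001]
wrist_force: [-1.1, 4.0, 10.9]
finger_gap: 0.003
grip_force: 5.7
```

Call:
carry_out:
  plan:
    - {"tx":0,"ty":0.3,"tz":1,"twist":0}
    - {"tx":0,"ty":0.6,"tz":2,"twist":0}
    - {"tx":0,"ty":0.8,"tz":3,"twist":0}
    - {"tx":0,"ty":1.0,"tz":4,"twist":0}
    - {"tx":0,"ty":1.0,"tz":4,"twist":0}

```text
t: 20.78
eef_pos: [529.1, 293.6, 198.4]
tcp_rot: [0.001, -0.048, 0.999, 0.001]
wrist_force: [-1.9, 4.4, 11.1]
finger_gap: 0.007
grip_force: 5.8
```

Call:
carry_out:
  plan:
    - {"tx":0,"ty":0.3,"tz":1,"twist":0}
    - {"tx":0,"ty":0.6,"tz":2,"twist":0}
    - {"tx":0,"ty":0.8,"tz":3,"twist":0}
    - {"tx":0,"ty":1.0,"tz":4,"twist":0}
    - {"tx":0,"ty":1.0,"tz":4,"twist":0}

```text
t: 21.2
eef_pos: [529.0, 294.6, 194.7]
tcp_rot: [0.001, -0.048, 0.999, 0.001]
wrist_force: [-2.2, 5.2, 13.6]
finger_gap: 0.005
grip_force: 6.6
```

Call:
carry_out:
  plan:
    - {"tx":0,"ty":0.3,"tz":1,"twist":0}
    - {"tx":0,"ty":0.5,"tz":2,"twist":0}
    - {"tx":0,"ty":0.5,"tz":2,"twist":0}

```text
t: 21.45
eef_pos: [529.0, 295.0, 192.9]
tcp_rot: [0.001, -0.048, 0.999, 0.001]
wrist_force: [-2.5, 4.0, 14.8]
finger_gap: 0.006
grip_force: 7.3
```

Force is rising faster than it did on stroke 3, where it stayed flat at 12 N. I'll keep the steps small.

Call:
carry_out:
  plan:
    - {"tx":0,"ty":0.2,"tz":1,"twist":0}
    - {"tx":0,"ty":0.4,"tz":2,"twist":0}
    - {"tx":0,"ty":0.4,"tz":2,"twist":0}

```text
t: 21.7
eef_pos: [529.0, 295.4, 191.2]
tcp_rot: [0.001, -0.048, 0.999, 0.001]
wrist_force: [-3.2, 3.8, 16.7]
finger_gap: 0.001
grip_force: 8.1
```

Call:
carry_out:
  plan:
    - {"tx":0,"ty":0.2,"tz":1,"twist":0}
    - {"tx":0,"ty":0.4,"tz":2,"twist":0}
    - {"tx":0,"ty":0.5,"tz":3,"twist":0}
    - {"tx":0,"ty":0.6,"tz":4,"twist":0}
    - {"tx":0,"ty":0.6,"tz":4,"twist":0}

```text
t: 22.12
eef_pos: [529.0, 296.1, 187.7]
tcp_rot: [0.002, -0.048, 0.999, 0.001]
wrist_force: [-4.5, 3.1, 20.1]
finger_gap: 0.0
grip_force: 9.7
```

Call:
carry_out:
  plan:
    - {"tx":0,"ty":0.2,"tz":1,"twist":0}
    - {"tx":0,"ty":0.4,"tz":2,"twist":0}
    - {"tx":0,"ty":0.5,"tz":3,"twist":0}
    - {"tx":0,"ty":0.5,"tz":4,"twist":0}
    - {"tx":0,"ty":0.5,"tz":4,"twist":0}

```text
t: 22.53
eef_pos: [528.9, 296.8, 184.3]
tcp_rot: [0.002, -0.048, 0.999, 0.001]
wrist_force: [-4.1, 3.0, 22.2]
finger_gap: 0.004
grip_force: 11.4
```

Call:
carry_out:
  plan:
    - {"tx":0,"ty":0.2,"tz":1,"twist":0}
    - {"tx":0,"ty":0.3,"tz":2,"twist":0}
    - {"tx":0,"ty":0.4,"tz":3,"twist":0}
    - {"tx":0,"ty":0.4,"tz":3,"twist":0}

```text
t: 22.87
eef_pos: [529.0, 297.2, 181.7]
tcp_rot: [0.002, -0.048, 0.999, 0.001]
wrist_force: [-6.8, 3.3, 25.0]
finger_gap: 0.006
grip_force: 12.6
```

Run:
```python
from h import *
a=snap('top','t5.png')[150:240,240:340]; b=snap('side','s5.png')[180:260,255:355]
c=np.hstack([cv2.resize(a,(400,360),interpolation=2),cv2.copyMakeBorder(cv2.resize(b,(400,320),interpolation=2),0,40,0,0,0)])
cv2.imwrite('pics/v5.png',np.clip(c*1.6,0,255).astype(np.uint8))
print(manip.get_obs()['wrist_force'])
```

```text
[-5.48484976  3.92740143 24.98046941]
```

View pics/v5.png

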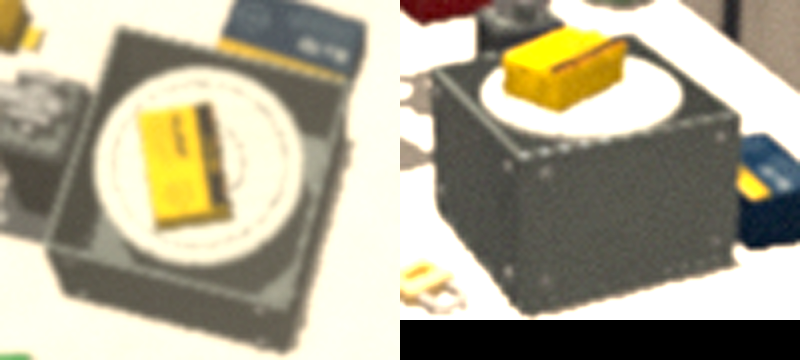

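The carton top is now around 19 mm higher than after stroke 2. The lever force keeps climbing past 25 N part-way down, against a flat 12 N before, so the deck is at its stop and I'll press no further. Now I'll release the lever.

Call:
carry_out:
  plan:
    - {"tx":0,"ty":0,"tz":-10,"twist":0}
    - {"tx":0,"ty":-5,"tz":-30,"twist":0}
    - {"tx":0,"ty":-14,"tz":-55,"twist":0}
    - {"tx":0,"ty":-17,"tz":-85,"twist":0}
    - {"tx":0,"ty":-17,"tz":-110,"twist":0}
    - {"tx":0,"ty":-17,"tz":-110,"twist":0}
    - {"tx":0,"ty":-17,"tz":-110,"twist":0}
    - {"tx":0,"ty":-17,"tz":-110,"twist":0}
  claw: 0.8

```text
t: 23.63
eef_pos: [529.7, 279.0, 286.6]
tcp_rot: [-0.002, -0.047, 0.999, -0.001]
wrist_force: [-0.4, 0.6, -0.9]
finger_gap: 0.584
grip_force: 0.0
```

Run:
```python
from h import *
P=[]
for t,s in [((138,110),(175,30)),((211,103),(226,42)),((230,215),(160,85)),((158,226),(104,65))]:
  p,g=tri((240+t[0]/4,150+t[1]/4),(255+s[0]/4,180+s[1]/4)); P.append(p); print(p.round(1),round(g,1))
T=np.array([onz('top',(240+t[0]/4,150+t[1]/4),143)[:2] for t in [(138,110),(211,103),(230,215),(158,226)]])
c=T.mean(0); l=(T[0]-T[3]+T[1]-T[2])/2; w=(T[1]-T[0]+T[2]-T[3])/2
print(T.round(1),c.round(1),np.linalg.norm(l),np.linalg.norm(w),np.degrees(np.arctan2(l[1],l[0])),np.degrees(np.arctan2(w[1],w[0])))
im=snap('top','t6.png'); h=cv2.cvtColor(im,cv2.COLOR_BGR2HSV); m=cv2.inRange(h,(18,110,80),(35,255,255)); m[:170]=0;m[212:]=0;m[:,:268]=0;m[:,:]*=1;m[:,305:]=0
r=cv2.minAreaRect(cv2.findNonZero(m)); b=cv2.boxPoints(r); print(r,b.round(1).tolist())
o=manip.get_obs();print(o['eef_pos'],o['tcp_rot'],o['t'])
```

```text
[564.1  80.2 143.3] 1.0
[583.6  35.5 148. ] 3.3
[518.5  -0.9 139.6] 5.9
[494.8  40.4 141.6] 3.3
[[563.7  80.3]
 [583.7  36.7]
 [514.5  -0.8]
 [492.7  40.4]] [538.7  39.2] 80.10385750599782 47.283788731977666 28.871809647002014 -63.796619207945206
((284.7239990234375, 190.7320098876953), (29.784427642822266, 18.514646530151367), 79.69515228271484) [[273.0, 177.6999969482422], [291.20001220703125, 174.39999389648438], [296.5, 203.6999969482422], [278.29998779296875, 207.0]]
[529.64198331 279.14125483 286.37734831] [-1.79758605e-03 -4.74470982e-02  9.98871884e-01 -7.07307692e-04] 23.6833
```

Call:
carry_out:
  plan:
    - {"tx":2,"ty":-35,"tz":0,"twist":-0.06}
    - {"tx":4,"ty":-75,"tz":0,"twist":-0.12}
    - {"tx":6,"ty":-115,"tz":0,"twist":-0.18}
    - {"tx":8,"ty":-155,"tz":0,"twist":-0.24}
    - {"tx":10,"ty":-195,"tz":10,"twist":-0.3}
    - {"tx":12,"ty":-225,"tz":35,"twist":-0.36}
    - {"tx":12,"ty":-239.5,"tz":65,"twist":-0.386}
    - {"tx":12,"ty":-239.5,"tz":90,"twist":-0.386}
    - {"tx":12,"ty":-239.5,"tz":106,"twist":-0.386}
    - {"tx":12,"ty":-239.5,"tz":106,"twist":-0.386}
    - {"tx":12,"ty":-239.5,"tz":106,"twist":-0.386}
    - {"tx":12,"ty":-239.5,"tz":106,"twist":-0.386}
  claw: 0.85

```text
t: 24.68
eef_pos: [541.2, 40.1, 182.9]
tcp_rot: [0.0, -0.238, 0.971, -0.0]
wrist_force: [-0.5, -0.1, 0.5]
finger_gap: 0.849
grip_force: 0.0
```

Run:
```python
from h import *
a=snap('top','t7.png')[120:240,170:330]; b=snap('side','s7.png')[140:260,225:385]
c=np.hstack([cv2.resize(x,(400,300),interpolation=2) for x in (a,b)])
cv2.imwrite('pics/v7.png',np.clip(c*1.6,0,255).astype(np.uint8))
o=manip.get_obs();print(o['eef_pos'],o['tcp_rot'],o['wrist_force'])
```

```text
[541.33115277  40.19335354 183.30861675] [ 8.52252679e-04 -2.38550851e-01  9.71129551e-01 -3.99791610e-04] [-0.62329286 -0.48894862 -0.01413521]
```

View pics/v7.png

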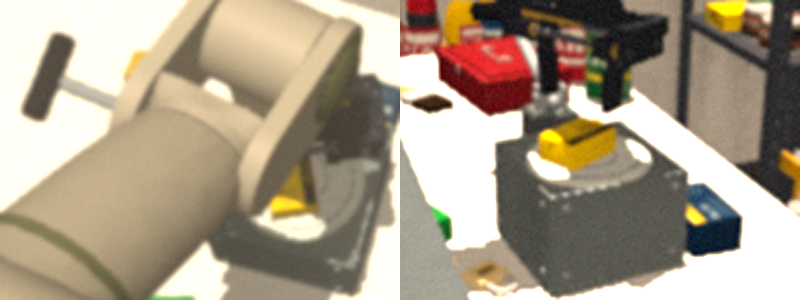

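The lever has sprung up at (50,75), and in the side view the open fingers straddle the carton. I'll descend and grip.

Call:
carry_out:
  plan:
    - {"tx":0,"ty":0,"tz":12,"twist":0}
    - {"tx":0,"ty":0,"tz":25,"twist":0}
    - {"tx":0,"ty":0,"tz":37,"twist":0}
    - {"tx":0,"ty":0,"tz":46,"twist":0}
    - {"tx":0,"ty":0,"tz":53,"twist":0}
    - {"tx":0,"ty":0,"tz":58,"twist":0}
    - {"tx":0,"ty":0,"tz":61,"twist":0}
    - {"tx":0,"ty":0,"tz":62,"twist":0}
    - {"tx":0,"ty":0,"tz":62,"twist":0}

```text
t: 25.53
eef_pos: [541.1, 40.0, 120.4]
tcp_rot: [0.0, -0.238, 0.971, -0.0]
wrist_force: [0.3, 1.2, 0.6]
finger_gap: 0.848
grip_force: 0.0
```

Call:
carry_out:
  plan:
    - {"tx":0,"ty":0,"tz":0,"twist":0}
    - {"tx":0,"ty":0,"tz":0,"twist":0}
    - {"tx":0,"ty":0,"tz":0,"twist":0}
    - {"tx":0,"ty":0,"tz":0,"twist":0}
    - {"tx":0,"ty":0,"tz":0,"twist":0}
    - {"tx":0,"ty":0,"tz":0,"twist":0}
    - {"tx":0,"ty":0,"tz":0,"twist":0}
    - {"tx":0,"ty":0,"tz":0,"twist":0}
    - {"tx":0,"ty":0,"tz":0,"twist":0}
  claw: 0.3
  force: 20

```text
t: 26.28
eef_pos: [540.9, 40.1, 120.3]
tcp_rot: [0.0, -0.238, 0.971, 0.0]
wrist_force: [-0.4, 1.6, 1.8]
finger_gap: 0.568
grip_force: 20.0
```

Call:
carry_out:
  plan:
    - {"tx":0,"ty":0,"tz":-8,"twist":0}
    - {"tx":0,"ty":0,"tz":-20,"twist":0}
    - {"tx":0,"ty":0,"tz":-40,"twist":0}
    - {"tx":0,"ty":0,"tz":-65,"twist":0}
    - {"tx":0,"ty":0,"tz":-85,"twist":0}
    - {"tx":0,"ty":0,"tz":-95,"twist":0}
    - {"tx":0,"ty":0,"tz":-100,"twist":0}
    - {"tx":0,"ty":0,"tz":-100,"twist":0}

```text
t: 26.95
eef_pos: [541.1, 39.9, 221.1]
tcp_rot: [0.001, -0.238, 0.971, -0.0]
wrist_force: [0.2, -0.1, -2.6]
finger_gap: 0.566
grip_force: 20.0
```

Run:
```python
from h import *
print(tri((343,303),(222,196)),tri((489,360),(267,290)),tri((311,378),(120,207)))
```

```text
(array([ 299.39373334, -181.04909234,  259.88191951]), np.float64(2.1090223991434427)) (array([ 290.0621103 , -494.35084351,  256.59067818]), np.float64(2.4466814566317616)) (array([ 127.68364484, -164.53598401,  258.34290708]), np.float64(27.905857461789502))
```

The grey cabinet ends at x = 300 mm, clear of the gripper path. Carrying the carton to the tray.

Call:
carry_out:
  plan:
    - {"tx":12,"ty":-22,"tz":-5,"twist":0.05}
    - {"tx":30,"ty":-57,"tz":-10,"twist":0.13}
    - {"tx":48,"ty":-91,"tz":-10,"twist":0.21}
    - {"tx":66,"ty":-125,"tz":-10,"twist":0.29}
    - {"tx":84,"ty":-159,"tz":-10,"twist":0.37}
    - {"tx":102,"ty":-193,"tz":-10,"twist":0.45}
    - {"tx":120,"ty":-227,"tz":-10,"twist":0.53}
    - {"tx":138,"ty":-261,"tz":-10,"twist":0.61}
    - {"tx":156,"ty":-295,"tz":-10,"twist":0.68}
    - {"tx":174,"ty":-330,"tz":0,"twist":0.742}
    - {"tx":187,"ty":-354,"tz":20,"twist":0.742}
    - {"tx":193,"ty":-365,"tz":40,"twist":0.742}

```text
t: 27.95
eef_pos: [537.8, -376.7, 178.0]
tcp_rot: [-0.0, 0.132, 0.991, -0.0]
wrist_force: [-0.0, 0.0, -3.2]
finger_gap: 0.564
grip_force: 20.0
```

Call:
carry_out:
  plan:
    - {"tx":0,"ty":0,"tz":20,"twist":0}
    - {"tx":0,"ty":0,"tz":40,"twist":0}
    - {"tx":0,"ty":0,"tz":60,"twist":0}
    - {"tx":0,"ty":0,"tz":80,"twist":0}
    - {"tx":0,"ty":0,"tz":100,"twist":0}
    - {"tx":0,"ty":0,"tz":100,"twist":0}

```text
t: 28.45
eef_pos: [536.9, -371.2, 74.8]
tcp_rot: [-0.004, 0.13, 0.991, 0.003]
wrist_force: [-0.4, 0.9, -3.7]
finger_gap: 0.563
grip_force: 20.0
```

Run:
```python
from h import *
a=snap('top','t8.png')[160:310,340:540]; b=snap('side','s8.png')[210:360,270:470]
c=np.hstack([cv2.resize(x,(400,300),interpolation=2) for x in (a,b)])
cv2.imwrite('pics/v8.png',np.clip(c*1.6,0,255).astype(np.uint8))
o=manip.get_obs();print(o['eef_pos'],o['tcp_rot'],o['wrist_force'],o['grip_force'],o['t'])
```

```text
[ 538.46789164 -372.63098644   79.42415738] [-9.90829428e-04  1.30040035e-01  9.91508002e-01  7.00149806e-04] [ 0.39102044 -0.8623621  -1.71218424] 19.961161105893552 28.55
```

View pics/v8.png

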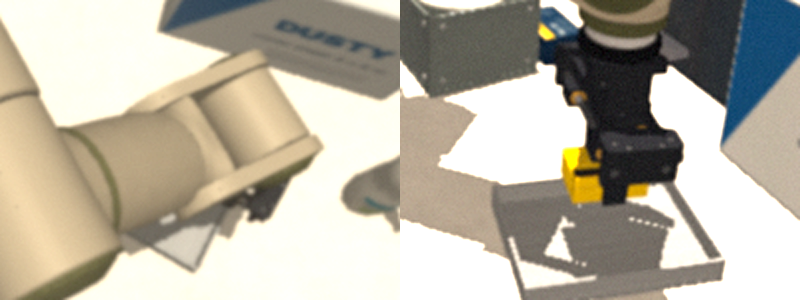

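The carton hangs level over the tray with the position on target. Lowering.

Call:
carry_out:
  plan:
    - {"tx":0,"ty":0,"tz":15,"twist":0}
    - {"tx":0,"ty":0,"tz":30,"twist":0}
    - {"tx":0,"ty":0,"tz":42,"twist":0}
    - {"tx":0,"ty":0,"tz":52,"twist":0}
    - {"tx":0,"ty":0,"tz":58,"twist":0}
    - {"tx":0,"ty":0,"tz":60,"twist":0}
    - {"tx":0,"ty":0,"tz":60,"twist":0}
    - {"tx":0,"ty":0,"tz":60,"twist":0}

```text
t: 29.22
eef_pos: [539.1, -373.1, 20.9]
tcp_rot: [0.0, 0.13, 0.992, -0.0]
wrist_force: [-0.8, 0.3, -2.7]
finger_gap: 0.568
grip_force: 20.0
```

Call:
carry_out:
  plan:
    - {"tx":0,"ty":0,"tz":1,"twist":0}
    - {"tx":0,"ty":0,"tz":2,"twist":0}
    - {"tx":0,"ty":0,"tz":3,"twist":0}
    - {"tx":0,"ty":0,"tz":4,"twist":0}
    - {"tx":0,"ty":0,"tz":4,"twist":0}

```text
t: 29.63
eef_pos: [538.7, -372.8, 16.1]
tcp_rot: [-0.0, 0.13, 0.992, 0.0]
wrist_force: [-0.8, 0.3, -3.3]
finger_gap: 0.563
grip_force: 20.0
```

Call:
carry_out:
  plan:
    - {"tx":0,"ty":0,"tz":1,"twist":0}
    - {"tx":0,"ty":0,"tz":2,"twist":0}
    - {"tx":0,"ty":0,"tz":3,"twist":0}
    - {"tx":0,"ty":0,"tz":3,"twist":0}

```text
t: 29.97
eef_pos: [538.7, -372.8, 13.0]
tcp_rot: [-0.0, 0.13, 0.992, 0.0]
wrist_force: [0.3, 0.2, -2.3]
finger_gap: 0.568
grip_force: 20.0
```

Call:
carry_out:
  plan:
    - {"tx":0,"ty":0,"tz":1,"twist":0}
    - {"tx":0,"ty":0,"tz":2,"twist":0}
    - {"tx":0,"ty":0,"tz":2.5,"twist":0}
    - {"tx":0,"ty":0,"tz":2.5,"twist":0}

```text
t: 30.3
eef_pos: [538.7, -372.8, 10.6]
tcp_rot: [-0.0, 0.13, 0.992, 0.0]
wrist_force: [-0.1, 0.7, -2.8]
finger_gap: 0.57
grip_force: 20.0
```

Call:
carry_out:
  plan:
    - {"tx":0,"ty":0,"tz":1,"twist":0}
    - {"tx":0,"ty":0,"tz":2,"twist":0}
    - {"tx":0,"ty":0,"tz":3,"twist":0}
    - {"tx":0,"ty":0,"tz":3,"twist":0}

```text
t: 30.63
eef_pos: [538.7, -372.8, 7.5]
tcp_rot: [-0.0, 0.13, 0.992, 0.0]
wrist_force: [-0.3, -0.1, -2.9]
finger_gap: 0.567
grip_force: 20.0
```

Call:
carry_out:
  plan:
    - {"tx":0,"ty":0,"tz":0,"twist":0}
    - {"tx":0,"ty":0,"tz":0,"twist":0}
    - {"tx":0,"ty":0,"tz":0,"twist":0}
    - {"tx":0,"ty":0,"tz":0,"twist":0}
    - {"tx":0,"ty":0,"tz":0,"twist":0}
  claw: 0.78

```text
t: 31.05
eef_pos: [538.9, -373.0, 8.0]
tcp_rot: [0.0, 0.13, 0.992, -0.0]
wrist_force: [-0.6, 0.2, -0.1]
finger_gap: 0.776
grip_force: 0.0
```

Call:
carry_out:
  plan:
    - {"tx":0,"ty":0,"tz":-5,"twist":0}
    - {"tx":0,"ty":0,"tz":-15,"twist":0}
    - {"tx":0,"ty":0,"tz":-35,"twist":0}
    - {"tx":0,"ty":0,"tz":-65,"twist":0}
    - {"tx":0,"ty":0,"tz":-95,"twist":0}
    - {"tx":0,"ty":0,"tz":-125,"twist":0}
    - {"tx":0,"ty":0,"tz":-150,"twist":0}
    - {"tx":0,"ty":0,"tz":-150,"twist":0}
    - {"tx":0,"ty":0,"tz":-150,"twist":0}

```text
t: 31.8
eef_pos: [539.1, -373.2, 160.0]
tcp_rot: [0.002, 0.13, 0.992, -0.001]
wrist_force: [-0.5, 0.7, 0.1]
finger_gap: 0.786
grip_force: 0.0
```

Run:
```python
from h import *
b=snap('side','s9.png')[120:370,220:470]
cv2.imwrite('pics/v9.png',np.clip(cv2.resize(b,(600,600),interpolation=2)*1.5,0,255).astype(np.uint8))
o=manip.get_obs();print(o['eef_pos'],o['wrist_force'],o['t'])
```

```text
[ 538.64801823 -372.75280899  158.21248538] [-0.67306491  0.16372111 -0.09548742] 31.85
```

View pics/v9.png

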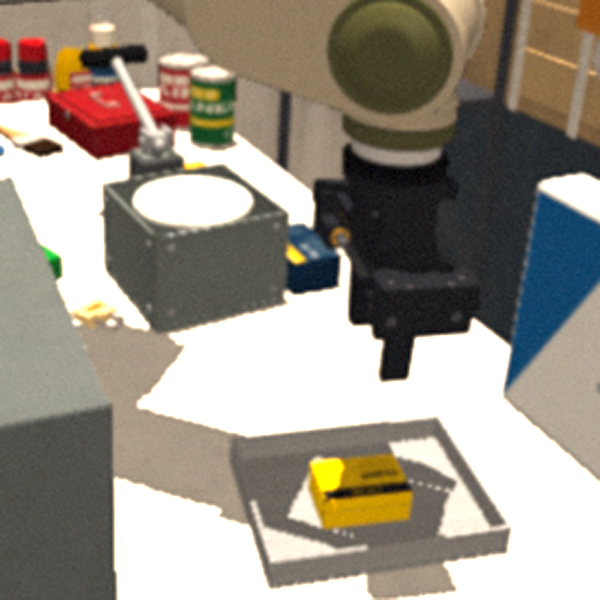

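The carton lies flat in the tray at (362,490), the deck is up just below the rim, and the lever is sprung up at (112,55). The large box and the padlock are where they were.

```bash
python3 -c "
from station import manip; print(manip.sign_off())"
```

```text
the job is handed in; nothing more can be done
None
```

The job is handed in: three full strokes and a part stroke, stopped at about 25 N when the lever force climbed part-way down (no abrupt solid stop), put the deck just below the rim; the carton lies flat in the tray and the lever is sprung up.

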